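# Lock the dispenser's stop stud with its jam nut

### The arm

A 6-joint arm with a two-finger parallel gripper is mounted at the origin on the work surface. World frame = base frame: x ahead of the robot, y to its left, z up, the work surface at z = 0. Lengths are in mm, angles in rad, forces in N, time in s.
With the tool pointing down it reaches from about 400 to 925 mm from the base axis. Payload 12.5 kg.
Tool frame: the origin (TCP) lies between the finger pads; the fingertips stand 25 mm ahead of it and the grasp point (between the pads) lies 6 mm ahead of it; z points along the fingers, y is the line along which they close (so a half turn about z gives the same grasp; the last joint's range is limited). The gripper opens to 95 mm and grips with 3 to 60 N. Pads are 20 mm wide; open, the fingers measure 119 mm over their backs; the gripper's body (75 mm by 180 mm) begins 59 mm behind the grasp point.
Start: joints at [-1.274, 0.491, 1.559, -0, 1.092, -0.106], TCP at [245.022, -574.989, 200.961] pointing down, gripper open.
Joint ranges: [-3.1, 3.1], [-0.84, 2.19], [0.05, 2.79], [-1.13, 4.28], [0.06, 2.93], [-2.69, 2.69]. Speed limits (rad/s): [2.22, 2.22, 2.79, 3.14, 3.14, 3.14].

### API

Orientations are given as [roll, pitch, yaw] about the fixed x, y, z axes, in that order (R = Rz(yaw) Ry(pitch) Rx(roll)).
In Python, from cell import state, read_camera, job_done, cut_out gives the robot as it stands. The module is installed in compiled form; this text tells all that it offers.
- The arm moves only by the tool jog_arm, never from a script. Its argument "motion" is a list of rows, each a list of 2 entries, a list of its own where there are three numbers: the shift along the tool's x, y, z in mm, then the turn about the tool's z in rad. A call has 1 to 5 rows; each row is the pose to reach, as a shift and turn from the pose commanded when the call began, along the tool's axes at that moment; what a row does not reach only later rows make up. A row lasts 1/10 s, in which the tool goes at most 50 mm and 8.59 degrees, less where a joint would pass 70% of its speed; a pose out of reach is approached as far as the arm can. A call with a gripper value outside its range is refused whole. "grip" is the closure, from 0 (fully open) to 1 (shut), set as the call begins (left out, the last holds). The fingers move at their own pace and stop on an object; the grip force is fixed at half the most. Time passes only in rows, so rows that repeat a pose let the fingers close. It gives the time, the measured TCP pose, the force, the opening and the grip force at its end, in the units of the state.
- state(): the state, without advancing time (a new reading comes with each control period).
- read_camera(name): name is "scene" or "top"; returns a dict with "img" (384x512x3 uint8, blue, green, red), "vertical_fov" (degrees; the focal length in pixels is half the picture's height over the tangent of half this angle, whatever the lens; pixels are square), "cx", "cy" (the principal point, pixels), "extrinsics" (4x4, takes a point from camera to world coordinates). Camera axes: x right, y up, looking along -z (the intrinsics and any distortion apply to the point x, -y, -z); pixel columns grow to the right and rows downward; lengths in mm; the calibration is good to about 2 mm. A picture is of the moment at which its call begins. There is no depth.
- job_done(): hands the job in; it is judged then, once.
Trained networks look in a picture, given as the dict that the camera call returned (one of the last four; its "shot" number tells which), for a name from the list of things; names that differ only in an ending like _2 or _b are one class to them, and where a whole thing is asked for, a point or a joint stands for the part that bears it (a point fixed in the world has none). Each returns a list of dicts, best first, with "p" (0 to 1); they miss things now and then, are a little off and sometimes report something else, mostly with a low value. They report only what shows in the picture. A call takes as long as a camera call. They do not tell look-alikes from the thing itself.
- cut_out(name, picture): "region" (384x512 bool, what is visible of it) and "box" ([left, top, right, bottom] in pixels, round what is visible of it).
The state is a dict: "t": time; "joints": joint angles; "qvel": joint speeds; "tau": joint torques, N m; "eef_pos": TCP position; "tcp_rot": TCP orientation; "ft_force": force on the tool from outside, world axes, zero at the start; "moment": the same for the moment, N m; "opening": opening from 0.0 (shut) to 1.0 (fully open); "grip_force": force on a finger pad.
Only numpy, scipy, OpenCV 4.12 (cv2) and the standard library are available. Lean on these libraries where they do the work, as an engineer would, in place of code of your own. Each camera call takes 0.05 s, during which the arm holds its last target. There are 200 camera calls.

### The job

The stop stud of the disc dispenser on the carrom board has just been set, but its hexagonal jam nut is still backed off. Run the nut clockwise down onto the steel boss and tighten it snugly, to about 0.3 N m (under 0.2 it works loose, over 0.45 it strips), then put the round wooden cap over the stud so that it sits upright on the nut. Do not lean on the dispenser, and leave the other things on the board where they are.

Things in the scene. Friction and masses are not known exactly. Their poses are not given: they have to be found in the camera images.
- dispenser: Disc dispenser, fixed to the board. Origin: underside of its wooden foot on the stud's axis, z up. Foot 75 mm (x) by 220 mm (y, from -43 to +177), 30 mm high. Fixed threaded stud on the axis, 13 mm over the thread, up to z = 90 mm, standing in a steel boss. At y = +130 mm a clear magazine, 62 mm diameter, with a push plunger, up to z = 160 mm.
- boss_top (a point): Centre of the flat top of the dispenser's steel boss, on the stud's axis, 50 mm above the foot's underside. The boss is 29 mm in diameter and stands 20 mm above the foot. The nut locks against this face; clamping force about 130 N per N m while turning, about 170 N per N m of the torque read at rest after a step (friction holds some back), plus any push on the nut.
- nut: Steel hexagonal jam nut on the stud, 40 mm across flats, 46 over corners, 18 mm thick. Origin: centre of its underside, z up; flats face its x axis and every 60 degrees on. Clockwise from above lowers it 1.9 mm per rad. It starts 3.5 to 6.5 mm above the boss, runs at about 0.03 N m; on the boss the torque rises some 0.3 N m within about 0.12 rad, so turn in small slow steps. It stays where left.
- cap: Loose round wooden cap, 32 mm diameter, 36 mm high, 30 g, standing on the board with its closed end up. Origin: centre of its open underside, z up. Bore 21 mm diameter, 30 mm deep, open below. Over the stud its rim rests on the nut's top.
- bowl: White melamine bowl, 120 mm diameter, 50 mm high; leave alone. Origin: centre of the underside.
- canister: Stainless steel canister with lid, 88 mm diameter, 113 mm high; leave alone. Origin: centre of the underside.
- holder: Round wooden coin holder, 90 mm diameter, 30 mm high; leave alone. Origin: centre of the underside.
- striker: Green striker disc, 41 mm diameter, 10 mm thick, against the rail; leave alone. Origin: centre of the underside. The board's playing face is 22 mm above the platform and its rails 42 mm.
Mind the look-alikes: they are no part of the job. There is more than one size of the cap; the one meant has the size given above.

How it is judged (in metres and radians):
On the way:
1. the jam nut is run down and snug on the boss: clamping force over 25 N (contact force between nut and dispenser above 25 N), for 0.3 s.
At the end, for the whole second after the job is handed in: The nut stays clamped on the boss with over 25 N, and the cap stands still over the stud, its underside 15 to 22 mm above the nut's underside (resting on the nut's top), within 7 mm of the axis and upright within 0.12 rad (contact force between nut and dispenser above 25 N and horizontal distance between cap and nut below 0.007 m and z of cap in the frame of nut between 0.015 and 0.022 m and angle between cap's own z axis and vertical below 0.12 rad and linear speed of cap below 0.02 m/s); the robot touches nothing.
It fails at once if the nut is over-tightened: clamping force over 90 N (contact force between nut and dispenser above 90 N).
It fails at once if the robot leans on the dispenser with over 20 N (contact force between any of the fingers, the arm and dispenser above 20 N).
It fails at once if the bowl, canister, coin holder or striker is moved by over 15 mm (distance of any of bowl, canister, holder, striker from where it was at the start of the episode above 0.015 m).
It also fails if it takes over 70 s, if anything falls off the work surface, if the arm or the gripper's body presses on something with over 40 N, if the wrist force passes 120 N, or if a joint passes its speed limit or range.

## Working session

There is one attempt and no reset: what is moved stays moved. The work goes in short steps, Python scripts to look and compute and a tool call to move; the robot and the scene stay as the last step left them, time stands still between calls to the robot, and variables do not carry over. Pictures are saved under pics/ and viewed, at most 10 in all, crops included, and the job is handed in when it is done.

Besides the shell and the picture viewer there is one more tool, called after "Request:" in YAML: its name, and indented under it one key for each argument. jog_arm: Moves the arm, as the interface text tells. Its arguments: {"type":"object","properties":{"motion":{"type":"array"},"grip":{"type":"number"}},"required":["motion"]}

```bash
mkdir -p pics; cat > h.py <<'E'
import numpy as np, cv2
from cell import state, read_camera, job_done, cut_out
def K(c):
    f=192/np.tan(np.radians(c["vertical_fov"])/2); return f,c["cx"],c["cy"]
def proj(c,P):
    P=np.atleast_2d(P); E=np.array(c["extrinsics"]); f,cx,cy=K(c)
    q=(P-E[:3,3])@E[:3,:3]; return np.c_[cx+f*q[:,0]/-q[:,2], cy+f*q[:,1]/q[:,2]]
def ray(c,u,v,z):
    E=np.array(c["extrinsics"]); f,cx,cy=K(c)
    d=E[:3,:3]@np.array([(u-cx)/f,-(v-cy)/f,-1]); o=E[:3,3]
    return o+d*(z-o[2])/d[2]
E
python3 - <<'E'
from h import *
s=state();print({k:np.round(v,3).tolist() for k,v in s.items()})
for n in("scene","top"):
    c=read_camera(n);cv2.imwrite(f"pics/{n}0.png",c["img"]);print(n,[k for k in c],K(c),np.round(c["extrinsics"],3).tolist())
    for t in("dispenser","nut","cap","boss_top","bowl","canister","holder","striker"):
        print(t,[(round(d["p"],2),np.round(d["box"]).tolist()) for d in cut_out(t,c)])
E
```

```text
{'t': 0.0, 'joints': [-1.274, 0.492, 1.559, -0.0, 1.092, -0.106], 'qvel': [-0.0, -0.0, -0.001, 0.001, -0.001, 0.001], 'tau': [0.0, -61.263, -25.818, 0.069, 0.048, -0.0], 'eef_pos': [244.926, -574.719, 200.366], 'tcp_rot': [-3.14, -0.0, 0.403], 'ft_force': [-0.596, -0.45, 0.695], 'moment': [-0.001, -0.002, -0.024], 'grip_force': 0.0, 'opening': 1.002}
scene ['img', 'vertical_fov', 'cx', 'cy', 'extrinsics', 'shot'] (np.float64(475.2189964291749), 258.3597887599549, 199.1813819369577) [[0.17, -0.569, 0.805, 1659.676], [0.985, 0.111, -0.13, -282.185], [-0.015, 0.815, 0.579, 836.809], [0.0, 0.0, 0.0, 1.0]]
dispenser [(0.81, [303.0, 138.0, 374.0, 198.0])]
nut [(0.61, [313.0, 172.0, 325.0, 180.0])]
cap [(0.54, [124.0, 192.0, 136.0, 213.0]), (0.5, [138.0, 180.0, 154.0, 201.0]), (0.42, [193.0, 181.0, 209.0, 195.0])]
boss_top [(0.62, [300.0, 135.0, 378.0, 198.0])]
bowl [(0.79, [240.0, 235.0, 285.0, 270.0])]
canister [(0.66, [325.0, 206.0, 360.0, 256.0])]
holder [(0.68, [375.0, 212.0, 411.0, 237.0])]
striker [(0.29, [323.0, 206.0, 363.0, 260.0])]
top ['img', 'vertical_fov', 'cx', 'cy', 'extrinsics', 'shot'] (np.float64(493.8036730389768), 259.97543762599724, 191.03546960243773) [[-0.02, 0.983, -0.184, 377.016], [-1.0, -0.019, 0.006, -120.332], [0.002, 0.184, 0.983, 1194.781], [0.0, 0.0, 0.0, 1.0]]
dispenser []
nut [(0.49, [162.0, 207.0, 181.0, 230.0])]
cap [(0.84, [378.0, 256.0, 403.0, 277.0]), (0.77, [392.0, 230.0, 415.0, 244.0]), (0.68, [312.0, 244.0, 328.0, 257.0])]
boss_top [(0.63, [90.0, 203.0, 194.0, 244.0])]
bowl [(0.62, [242.0, 82.0, 287.0, 130.0])]
canister [(0.81, [156.0, 89.0, 196.0, 137.0]), (0.64, [90.0, 202.0, 192.0, 246.0])]
holder [(0.87, [98.0, 120.0, 138.0, 157.0]), (0.24, [160.0, 207.0, 180.0, 231.0])]
striker [(0.72, [323.0, 163.0, 340.0, 180.0]), (0.45, [159.0, 206.0, 180.0, 228.0])]
```

View pics/scene0.png

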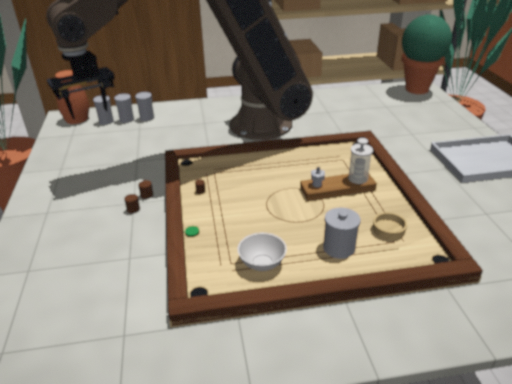

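View pics/top0.png

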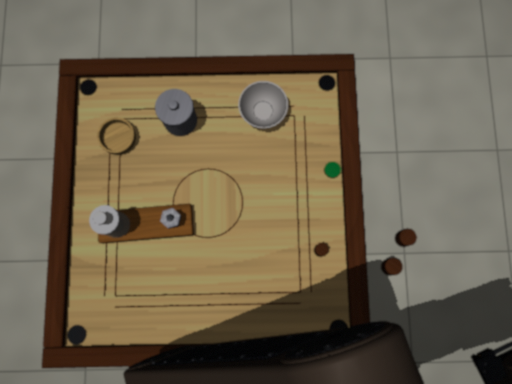

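```bash
python3 - <<'E'
from h import *
c={n:read_camera(n) for n in("scene","top")}
a=c["top"]["img"];b=c["scene"]["img"]
r=lambda im,x,y,w,h,k:cv2.resize(im[y:y+h,x:x+w],None,fx=k,fy=k,interpolation=cv2.INTER_CUBIC)
up=np.hstack([r(a,305,220,120,60,4),r(a,140,195,60,60,4)])
dn=np.hstack([r(b,115,170,100,50,4.8),r(b,300,160,50,50,4.8)])
cv2.imwrite("pics/crop1.png",np.vstack([up,dn]))
from scipy.optimize import least_squares
reg={n:{t:cut_out(t,c[n]) for t in("nut","cap")} for n in c}
def rim(x,y,z,r,h):
    t=np.linspace(0,2*np.pi,60);o=np.c_[x+r*np.cos(t),y+r*np.sin(t)]
    return np.r_[np.c_[o,0*t+z],np.c_[o,0*t+z+h]]
for n in c:
  for t in("nut","cap"):
    for d in reg[n][t]:
      if d["p"]<.3: continue
      m=d["region"];v,u=np.nonzero(m);z={"nut":105}.get(t,22)
      print(n,t,round(d["p"],2),d["box"],"area",m.sum(),"cen",u.mean().round(1),v.mean().round(1),"at z=40:",ray(c[n],u.mean(),v.mean(),40).round(0),"z=18",ray(c[n],u.mean(),v.mean(),18).round(0),"z=86",ray(c[n],u.mean(),v.mean(),86).round(0))
def area(cc,x,y,z,r,h):
    q=cv2.convexHull(proj(cc,rim(x,y,z,r,h)).astype(np.float32)); return cv2.contourArea(q), cv2.boundingRect(q)
for n in c:
    for xy in((310,-250),(310,-450),(260,-410)):
        print(n,xy,area(c[n],*xy,22 if xy[1]>-300 else 0,16,36))
E
```

```text
scene nut 0.43 [310.8, 171.5, 322.5, 181.0] area 100 cen 317.0 176.2 at z=40: [466.  96.  40.] z=18 [433. 106.  18.] z=86 [535.  74.  86.]
scene cap 0.82 [123.3, 193.1, 140.7, 212.2] area 277 cen 132.0 203.6 at z=40: [ 504. -464.   40.] z=18 [ 472. -469.   18.] z=86 [ 571. -453.   86.]
scene cap 0.5 [194.2, 178.6, 207.4, 193.9] area 149 cen 199.9 186.8 at z=40: [ 455. -265.   40.] z=18 [ 422. -265.   18.] z=86 [ 525. -266.   86.]
scene cap 0.48 [138.2, 180.0, 151.3, 198.7] area 238 cen 145.6 189.7 at z=40: [ 439. -427.   40.] z=18 [ 405. -431.   18.] z=86 [ 509. -418.   86.]
top nut 0.72 [160.6, 209.1, 181.2, 229.2] area 266 cen 169.8 218.5 at z=40: [532.  86.  40.] z=18 [534.  90.  18.] z=86 [525.  78.  86.]
top cap 0.74 [379.3, 257.0, 406.4, 276.6] area 311 cen 391.1 266.6 at z=40: [ 409. -427.   40.] z=18 [ 410. -433.   18.] z=86 [ 408. -415.   86.]
top cap 0.63 [391.3, 228.4, 414.4, 245.9] area 308 cen 404.8 237.7 at z=40: [ 476. -464.   40.] z=18 [ 477. -471.   18.] z=86 [ 472. -450.   86.]
top cap 0.5 [312.3, 242.9, 326.4, 258.8] area 181 cen 320.3 250.1 at z=40: [ 451. -265.   40.] z=18 [ 452. -268.   18.] z=86 [ 448. -259.   86.]
scene (310, -250) (132.5920117398491, (196, 154, 11, 16))
scene (310, -450) (137.84335173200816, (134, 166, 13, 16))
scene (260, -410) (129.2817089635646, (147, 157, 12, 16))
top (310, -250) (188.6099908966571, (308, 304, 17, 17))
top (310, -450) (215.82809665240347, (392, 302, 19, 16))
top (260, -410) (216.682123452425, (376, 324, 19, 17))
```

View pics/crop1.png

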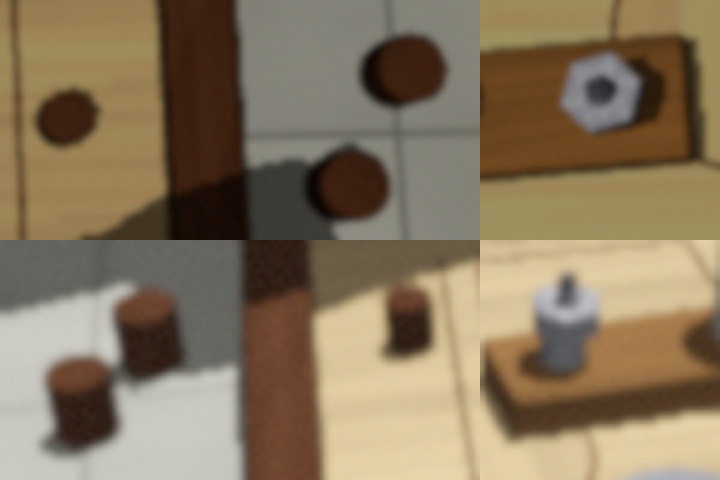

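```bash
cat > fit.py <<'E'
from h import *
from scipy.optimize import minimize
S=8
def mask(cc,hulls,x0,y0,w,h):
    m=np.zeros((h*S,w*S),np.uint8)
    for P in hulls:
        q=cv2.convexHull(((proj(cc,P)-[x0-.5,y0-.5])*S).astype(np.float32))
        cv2.fillConvexPoly(m,np.round(q).astype(int),255)
    return cv2.GaussianBlur(cv2.resize(m,(w,h),interpolation=cv2.INTER_AREA),(0,0),.7)/255.
def prism(x,y,z,h,r,n,yaw=0):
    t=yaw+(np.arange(n)+.5)*2*np.pi/n;o=np.c_[x+r*np.cos(t),y+r*np.sin(t)]
    return np.r_[np.c_[o,0*t+z],np.c_[o,0*t+z+h]]
E
python3 - <<'E'
from fit import *
c={n:read_camera(n) for n in("scene","top")}
win={"top":(150,198,40,40),"scene":(300,160,36,36)}
def crop(n,w): x,y,W,H=w; return c[n]["img"][y:y+H,x:x+W].astype(float)
# nut: blueness  (B-R): steel ~0+, wood strongly negative
T={}
for n in c:
    im=crop(n,win[n]); d=im[...,0]-im[...,2]
    if n=="top": print(np.round(d[20,::2]),np.round(d[::2,20]))
    else: print(np.round(d[16,::2]),np.round(d[::2,17]))
    T[n]=d
def cost(p,n,ret=False):
    x,y,yaw=p[:3];zn=77
    hul=[prism(x,y,zn,18,23.1,6,yaw)]
    if n=="scene": hul+=[prism(x,y,52,20,14.5,30),prism(x,y,zn,35,6.5,20)]
    m=mask(c[n],hul,*win[n]); A=np.c_[m.ravel(),np.ones(m.size)]
    s,r,_,_=np.linalg.lstsq(A,T[n].ravel(),rcond=None); return r[0]/m.size
for n in c:
    best=min((minimize(cost,[527,79,y0],args=(n,),method="Nelder-Mead",options=dict(initial_simplex=[[527,79,y0],[532,79,y0],[527,84,y0],[527,79,y0+.3]])) for y0 in(0,.3,.6,.9)),key=lambda r:r.fun)
    print(n,best.x,best.fun)
# cap: darkness fit
win={"top":(308,238,26,26),"scene":(190,170,24,30)}
def ccost(p,n,D,h):
    x,y=p; m=mask(c[n],[prism(x,y,22,h,D/2,30)],*win[n]); A=np.c_[m.ravel(),np.ones(m.size)]
    t=crop(n,win[n]).mean(2).ravel(); return np.linalg.lstsq(A,t,rcond=None)[1][0]/m.size
for n in c:
  for D,h in((28,32),(32,36),(36,40),(40,44)):
    r=minimize(ccost,[452,-265],args=(n,D,h),method="Nelder-Mead",options=dict(initial_simplex=[[452,-265],[457,-265],[452,-260]])); print(n,D,h,r.x.round(1),r.fun)
# dispenser foot corners direction: magazine detection skip
E
```

```text
[-62. -62. -63. -62. -62. -55.  -3.   7.   7.   6.   6.   5. -30. -65.
 -70. -76. -80. -79.] [-63. -64. -62. -53. -18.   3.   5.   5.   6.   5.   4.   4.   5.  -5.
 -47. -77. -70. -48.]
[-77. -77. -77. -77. -75. -36.   3.   5.   5.   5.   4.   3.   3.   5.
   6.  -7. -32. -33. -58. -74.] [-69. -70. -66. -56. -59. -22.   3.   4.   3.   5.   4.   4.   4.   5.
   4. -47. -79. -78. -77. -54.]
scene [527.29504123  76.76053606   1.27625809] 167.03594156581062
top [5.27350511e+02 7.58409581e+01 2.73032424e-01] 107.48810087530286
scene 28 32 [ 450.6 -266.1] 1615.6806178754236
scene 32 36 [ 449.4 -266.3] 1735.8555871164012
scene 36 40 [ 443.7 -267.2] 1866.3346998128222
scene 40 44 [ 438.5 -266.5] 1850.8838845409882
top 28 32 [ 453.  -266.9] 160.43085207005953
top 32 36 [ 453.2 -266.9] 103.05929026548301
top 36 40 [ 452.8 -266.6] 249.19418199462316
top 40 44 [ 452.7 -265.4] 491.7250489696514
```

Candidate caps in the top view: (320,250) is on the board and fits a 32 mm cylinder best. (391,267) and (405,238) are larger and stand off the board. The enlarged crop confirms the one at (320,250) is the cap meant, being visibly smaller and standing on the board. The nut is at about (527, 76), with its flats at yaw of about 0.26.

```bash
cat > plan.py <<'E'
from h import *
def plan(pts,start=None):
    s=state(); p=np.array(s["eef_pos"]) if start is None else np.array(start[:3]); y=s["tcp_rot"][2] if start is None else start[3]
    for q in pts:
        d=np.array(q[:3])-p; c,sn=np.cos(y),np.sin(y)
        t=[c*d[0]+sn*d[1], sn*d[0]-c*d[1], -d[2]]
        print(np.round(t,1).tolist(), "turn",round(y-q[3],3),"->",np.round(q,3).tolist()); p=np.array(q[:3]);y=q[3]
E
python3 - <<'E'
from plan import *
a=np.array([245,-575,201,.403]);b=np.array([527.3,76.3,201,1.83])
plan([a+(b-a)*k/4 for k in(1,2,3,4)]+[[527.3,76.3,100,1.83]],a)
E
```

```text
[128.8, -122.1, -0.0] turn -0.357 -> [315.575, -412.175, 201.0, 0.76]
[163.3, -69.4, -0.0] turn -0.357 -> [386.15, -249.35, 201.0, 1.116]
[177.3, -8.0, -0.0] turn -0.357 -> [456.725, -86.525, 201.0, 1.473]
[168.9, 54.4, -0.0] turn -0.357 -> [527.3, 76.3, 201.0, 1.83]
[0.0, 0.0, 101.0] turn 0.0 -> [527.3, 76.3, 100.0, 1.83]
```

Request:
jog_arm:
  motion:
    - [[26, -24, 0], -0.07]
    - [[52, -49, 0], -0.14]
    - [[77, -73, 0], -0.21]
    - [[103, -98, 0], -0.285]
    - [[128.8, -122.1, 0], -0.357]

```text
t: 1.8
eef_pos: [316.0, -410.8, 201.1]
tcp_rot: [3.141, 0.0, 0.763]
ft_force: [-0.3, -0.4, 0.4]
opening: 1.001
grip_force: 0.0
```

Request:
jog_arm:
  motion:
    - [[33, -14, 0], -0.07]
    - [[65, -28, 0], -0.14]
    - [[98, -42, 0], -0.21]
    - [[131, -56, 0], -0.285]
    - [[163.3, -69.4, 0], -0.357]

```text
t: 2.3
eef_pos: [386.6, -248.0, 201.1]
tcp_rot: [3.141, 0.0, 1.12]
ft_force: [0.2, 0.2, -0.2]
opening: 0.998
grip_force: 0.0
```

Request:
jog_arm:
  motion:
    - [[35, -2, 0], -0.07]
    - [[71, -3, 0], -0.14]
    - [[106, -5, 0], -0.21]
    - [[142, -6, 0], -0.285]
    - [[177.3, -8, 0], -0.357]

```text
t: 2.8
eef_pos: [457.4, -85.1, 201.1]
tcp_rot: [3.141, 0.0, 1.477]
ft_force: [0.5, -1.1, 0.4]
opening: 0.996
grip_force: 0.0
```

Request:
jog_arm:
  motion:
    - [[42, 14, 0], -0.09]
    - [[84, 27, 0], -0.18]
    - [[126, 41, 0], -0.27]
    - [[168.9, 54.4, 0], -0.357]
    - [[168.9, 54.4, 0], -0.357]

```text
t: 3.3
eef_pos: [528.6, 80.2, 200.8]
tcp_rot: [3.141, -0.0, 1.838]
ft_force: [-0.4, -1.3, 0.3]
opening: 0.999
grip_force: 0.0
```

```bash
python3 - <<'E'
from plan import *
s=state();print({k:np.round(v,3).tolist() for k,v in s.items()})
c=read_camera("scene");im=c["img"][130:215,270:400]
cv2.imwrite("pics/s2.png",cv2.resize(im,None,fx=5,fy=5,interpolation=cv2.INTER_CUBIC))
s=state();plan([[527.3,76.3,93,s["tcp_rot"][2]]])
E
```

```text
{'t': 3.3, 'joints': [0.027, 0.363, 1.781, 0.001, 0.997, -0.24], 'qvel': [-0.074, -0.024, 0.06, -0.02, -0.005, 0.006], 'tau': [2.845, -50.045, -25.237, 0.277, 0.173, -0.071], 'eef_pos': [528.593, 80.197, 200.788], 'tcp_rot': [3.141, -0.0, 1.838], 'ft_force': [-0.389, -1.308, 0.33], 'moment': [-0.013, -0.14, -0.004], 'grip_force': 0.0, 'opening': 0.999}
[-1.9, -0.9, 107.6] turn 0.0 -> [527.3, 76.3, 93.0, 1.835]
```

View pics/s2.png

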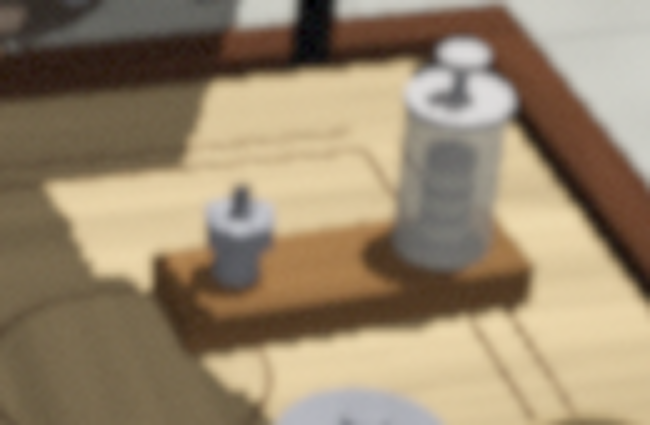

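The crop shows the nut at about (318,175) with the stud through it. Only part of the gripper shows, at the upper edge near (332,136). I'm lowering it around the nut.

Request:
jog_arm:
  motion:
    - [[-1, 0, 25], 0]
    - [[-1.9, -0.9, 50], 0]
    - [[-1.9, -0.9, 80], 0]
    - [[-1.9, -0.9, 107], 0]
    - [[-1.9, -0.9, 107], 0]

```text
t: 3.85
eef_pos: [525.1, 73.2, 91.5]
tcp_rot: [-3.136, -0.001, 1.829]
ft_force: [-0.7, -0.4, 0.5]
opening: 1.001
grip_force: 0.0
```

Request:
jog_arm:
  motion:
    - [[0, 0, 0], 0]
    - [[0, 0, 0], 0]
    - [[0, 0, 0], 0]
    - [[0, 0, 0], 0]
  grip: 0.4

```text
t: 4.25
eef_pos: [527.3, 74.2, 94.9]
tcp_rot: [3.14, 0.0, 1.831]
ft_force: [-0.4, 0.3, 0.7]
opening: 0.719
grip_force: 0.0
```

```bash
python3 - <<'E'
from fit import *
s=state();print({k:np.round(v,3).tolist() for k,v in s.items()})
ims=[]
for n in("scene","top"):
    c=read_camera(n);P=proj(c,[[527,76,86]])[0].astype(int)
    im=c["img"][P[1]-38:P[1]+38,P[0]-38:P[0]+38];ims.append(cv2.resize(im,None,fx=5,fy=5,interpolation=cv2.INTER_CUBIC))
cv2.imwrite("pics/s3.png",np.hstack(ims))
E
```

```text
{'t': 4.25, 'joints': [0.016, 0.499, 1.897, -0.0, 0.743, -0.244], 'qvel': [0.0, 0.005, 0.005, -0.0, -0.002, -0.001], 'tau': [-0.091, -54.453, -18.533, 0.046, 0.061, 0.0], 'eef_pos': [527.286, 74.192, 94.871], 'tcp_rot': [3.14, 0.0, 1.831], 'ft_force': [-0.44, 0.254, 0.656], 'moment': [-0.017, -0.152, -0.054], 'grip_force': 0.0, 'opening': 0.719}
```

View pics/s3.png

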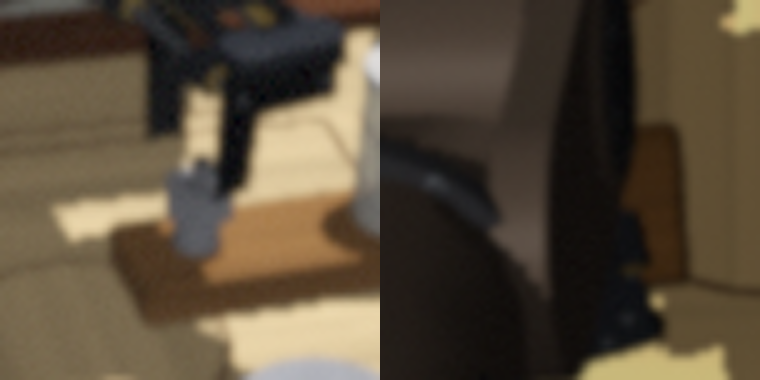

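```bash
python3 - <<'E'
from fit import *
c=read_camera("scene");P0=proj(c,[[527,76,86]])[0].astype(int);s=state();e=np.array(s["eef_pos"]);y=s["tcp_rot"][2]
d=np.array([np.sin(y),-np.cos(y),0]);print(d,s["opening"])
for n,o in(("near",1),("far",-1)):
  for g in(34,46):
    for z in(-25,20): print(n,g,z,((proj(c,[e+o*g*d+[0,0,z]])[0]-P0+38)*5).round())
print("nut mid/top/stud top", [((proj(c,[[527.3,76.3,z]])[0]-P0+38)*5).round() for z in(77,86,95,112)])
E
```

```text
[0.96637395 0.2571408  0.        ] 0.6206200233913944
near 34 -25 [220. 246.]
near 34 20 [225. 181.]
near 46 -25 [231. 257.]
near 46 20 [236. 191.]
far 34 -25 [161. 190.]
far 34 20 [165. 125.]
far 46 -25 [151. 180.]
far 46 20 [155. 116.]
nut mid/top/stud top [array([194., 207.]), array([195., 194.]), array([196., 181.]), array([198., 156.])]
```

```bash
python3 - <<'E'
from fit import *
cs=read_camera("scene");ct=read_camera("top")
s=state();print(s["opening"],np.round(s["eef_pos"],1))
for c in(cs,ct):
  print("start tips", [proj(c,[[245+k*.392*46,-575-k*.92*46,176]])[0].round() for k in(-1,1)])
  print("now tips",[proj(c,[np.array(s["eef_pos"])+np.array([.966*k*40,.257*k*40,-25])])[0].round() for k in(-1,1)])
a=cv2.imread("pics/scene0.png")[50:140,40:140];b=cs["img"][120:220,270:380]
cv2.imwrite("pics/s4.png",np.hstack([cv2.resize(a,(400,360),interpolation=3),cv2.resize(b,(396,360),interpolation=3)]))
E
```

```text
0.6086718007872286 [527.   74.3  94.1]
start tips [array([106., 121.]), array([ 77., 128.])]
now tips [array([309., 173.]), array([323., 186.])]
start tips [array([469., 356.]), array([509., 337.])]
now tips [array([177., 236.]), array([168., 202.])]
```

View pics/s4.png

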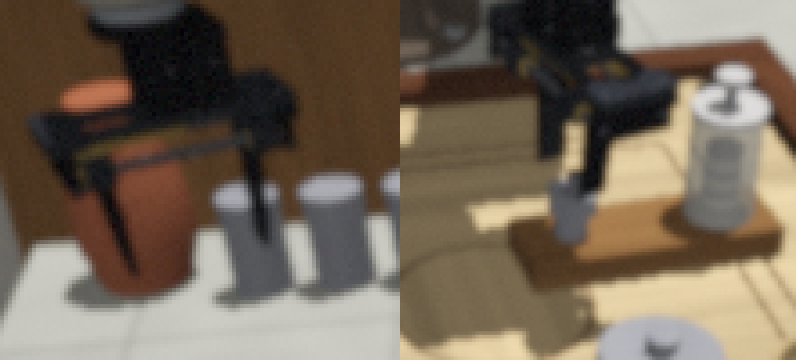

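The picture suggests the gripper is higher than its reported height: the tips show about 11 px above where I predict them. A partial close tests this safely. It stops at 40 mm if the nut is between the pads, and otherwise stays clear of the stud.

Request:
jog_arm:
  motion:
    - [[0, 0, 0], 0]
    - [[0, 0, 0], 0]
    - [[0, 0, 0], 0]
    - [[0, 0, 0], 0]
    - [[0, 0, 0], 0]
  grip: 0.65

```text
t: 5.0
eef_pos: [526.9, 74.2, 93.9]
tcp_rot: [-3.142, 0.0, 1.831]
ft_force: [-0.4, -0.4, 0.8]
opening: 0.354
grip_force: 0.0
```

```bash
python3 - <<'E'
from fit import *
s=state();print({k:np.round(v,3).tolist() for k,v in s.items()})
E
```

```text
{'t': 5.0, 'joints': [0.016, 0.501, 1.898, -0.0, 0.743, -0.244], 'qvel': [-0.001, -0.001, -0.001, -0.001, 0.001, 0.001], 'tau': [0.004, -54.492, -18.422, 0.048, 0.055, 0.0], 'eef_pos': [526.929, 74.24, 93.876], 'tcp_rot': [-3.142, 0.0, 1.831], 'ft_force': [-0.381, -0.38, 0.799], 'moment': [0.011, -0.093, -0.014], 'grip_force': 0.0, 'opening': 0.354}
```

```bash
python3 - <<'E'
from fit import *
c=read_camera("scene");ct=read_camera("top");s=state();e=np.array(s["eef_pos"]);y=s["tcp_rot"][2]
d=np.array([np.sin(y),-np.cos(y),0]);x=np.array([np.cos(y),np.sin(y),0])
def show(im,c,e,d,half,x0,y0,w,h,k,dz):
    o=cv2.resize(im[y0:y0+h,x0:x0+w],None,fx=k,fy=k,interpolation=3)
    for z,col in((0,(0,0,255)),(dz,(0,255,0))):
      for sg in(-1,1):
        p=(proj(c,[e+sg*half*d+[0,0,z-25]])[0]-[x0-.5,y0-.5])*k
        cv2.circle(o,tuple(int(v) for v in p),4,col,1)
    return o
a=show(c["img"],c,e,d,17,280,120,80,90,5,40)
d0=np.array([.392,-.92,0])
b=show(cv2.imread("pics/top0.png"),ct,np.array([245,-575,201.]),d0,47.5,432,314,80,70,5,40)
b=np.vstack([b,np.zeros((100,400,3),np.uint8)])
cv2.imwrite("pics/s5.png",np.hstack([a,b]))
E
```

```text
(no output)
```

View pics/s5.png

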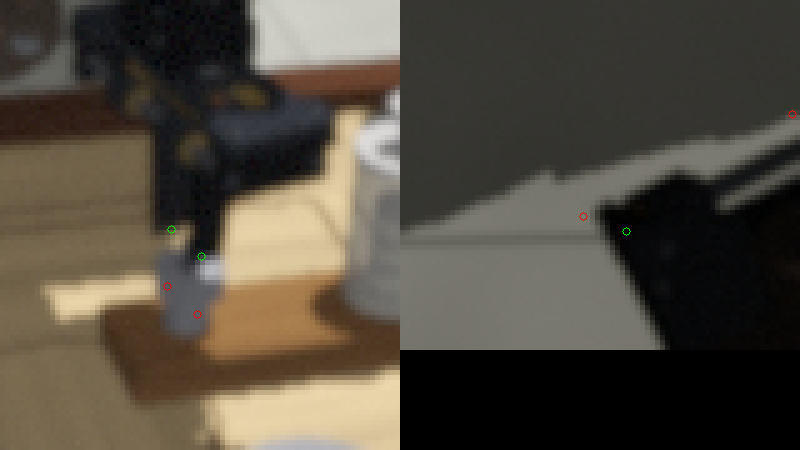

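The partial close reached 34 mm without touching the nut. In both views the tips sit about 38–40 mm above the reported height, with the near tip at about (321,172). I'll open and go down about 32 mm more, watching the force.

Request:
jog_arm:
  motion:
    - [[0, 0, 0], 0]
    - [[1, 0, 0], 0]
    - [[2, 0, 0], 0]
    - [[2, 0, 0], 0]
  grip: 0.35

```text
t: 5.5
eef_pos: [526.4, 76.3, 93.9]
tcp_rot: [3.142, 0.0, 1.831]
ft_force: [-0.3, 0.0, -0.1]
opening: 0.618
grip_force: 0.0
```

Request:
jog_arm:
  motion:
    - [[0, 0, 5], 0]
    - [[0, 0, 10], 0]
    - [[0, 0, 14], 0]
    - [[0, 0, 16], 0]
    - [[0, 0, 16], 0]

```text
t: 6.0
eef_pos: [526.3, 76.1, 77.5]
tcp_rot: [-3.141, -0.0, 1.831]
ft_force: [-0.1, 0.9, 0.6]
opening: 0.652
grip_force: 0.0
```

Request:
jog_arm:
  motion:
    - [[0, 0, 4], 0]
    - [[0, 0, 8], 0]
    - [[0, 0, 12], 0]
    - [[0, 0, 16], 0]
    - [[0, 0, 16], 0]

```text
t: 6.5
eef_pos: [526.2, 76.1, 61.3]
tcp_rot: [-3.141, -0.0, 1.831]
ft_force: [-0.8, 0.4, 0.5]
opening: 0.649
grip_force: 0.0
```

Request:
jog_arm:
  motion:
    - [[0, 0, 0], 0]
    - [[0, 0, 0], 0]
    - [[0, 0, 0], 0]
    - [[0, 0, 0], 0]
    - [[0, 0, 0], 0]
  grip: 0.65

```text
t: 7.0
eef_pos: [525.8, 76.1, 62.0]
tcp_rot: [-3.14, -0.0, 1.831]
ft_force: [-4.6, -0.2, 3.2]
opening: 0.42
grip_force: 30.0
```

```bash
python3 - <<'E'
from fit import *
s=state();print({k:np.round(v,3).tolist() for k,v in s.items()})
E
```

```text
{'t': 7.0, 'joints': [0.019, 0.55, 1.924, -0.0, 0.669, -0.24], 'qvel': [-0.0, 0.001, -0.001, 0.0, 0.0, 0.002], 'tau': [-0.038, -54.037, -18.581, 0.138, -1.239, 0.004], 'eef_pos': [525.751, 76.119, 61.982], 'tcp_rot': [-3.14, -0.0, 1.831], 'ft_force': [-4.624, -0.156, 3.243], 'moment': [-0.1, 0.742, 0.02], 'grip_force': 29.964, 'opening': 0.42}
```

The nut is gripped on its flats (opening 39.9 mm). Now I run it down.

Request:
jog_arm:
  motion:
    - [[0, 0.5, 0.2], 0.1]
    - [[0, 0.8, 0.4], 0.22]
    - [[0, 0.8, 0.65], 0.34]
    - [[0, 0.8, 0.9], 0.47]
    - [[0, 0.8, 1.15], 0.6]

```text
t: 7.5
eef_pos: [525.0, 76.2, 60.8]
tcp_rot: [-3.137, 0.002, 1.226]
ft_force: [-12.2, -2.4, 11.4]
opening: 0.42
grip_force: 30.0
```

```bash
cat > st.py <<'E'
from h import *
s=state();print({k:np.round(s[k],3).tolist() for k in("t","joints","eef_pos","tcp_rot","ft_force","moment","opening","grip_force")})
E
python3 st.py
```

```text
{'t': 7.5, 'joints': [0.02, 0.552, 1.924, -0.001, 0.67, 0.365], 'eef_pos': [524.959, 76.194, 60.803], 'tcp_rot': [-3.137, 0.002, 1.226], 'ft_force': [-12.165, -2.37, 11.388], 'moment': [-0.331, 2.159, 0.064], 'opening': 0.42, 'grip_force': 29.981}
```

Request:
jog_arm:
  motion:
    - [[0, 0, 0.25], 0.12]
    - [[0, 0, 0.5], 0.25]
    - [[0, 0, 0.75], 0.38]
    - [[0, 0, 1], 0.5]
    - [[0, 0, 1], 0.55]

```text
t: 8.0
eef_pos: [524.3, 76.6, 59.7]
tcp_rot: [-3.138, 0.005, 0.676]
ft_force: [-14.2, 2.1, 11.3]
opening: 0.421
grip_force: 30.0
```

```bash
python3 st.py
```

```text
{'t': 8.0, 'joints': [0.02, 0.554, 1.925, 0.0, 0.669, 0.914], 'eef_pos': [524.291, 76.596, 59.745], 'tcp_rot': [-3.138, 0.005, 0.676], 'ft_force': [-14.211, 2.104, 11.343], 'moment': [0.233, 2.518, 0.034], 'opening': 0.421, 'grip_force': 29.994}
```

Request:
jog_arm:
  motion:
    - [[0, 0, 0], 0]
    - [[0, 0, 0], 0]
    - [[0, 0, 0], 0]
  grip: 0.35

```text
t: 8.3
eef_pos: [527.7, 76.3, 59.8]
tcp_rot: [3.141, -0.001, 0.681]
ft_force: [0.3, -0.5, -0.1]
opening: 0.611
grip_force: 0.0
```

```bash
python3 st.py
```

```text
{'t': 8.3, 'joints': [0.02, 0.555, 1.922, -0.0, 0.664, 0.91], 'eef_pos': [527.723, 76.327, 59.847], 'tcp_rot': [3.141, -0.001, 0.681], 'ft_force': [0.297, -0.521, -0.087], 'moment': [-0.013, -0.022, -0.027], 'opening': 0.611, 'grip_force': 0.0}
```

Request:
jog_arm:
  motion:
    - [[-0.5, -0.4, 0], -0.14]
    - [[-1, -0.8, 0], -0.28]
    - [[-1.5, -1.2, 0], -0.42]
    - [[-1.95, -1.6, 0], -0.56]
    - [[-1.95, -1.6, 0], -0.7]

```text
t: 8.8
eef_pos: [525.0, 76.3, 59.8]
tcp_rot: [3.141, -0.0, 1.387]
ft_force: [0.3, -0.3, 0.2]
opening: 0.649
grip_force: 0.0
```

Request:
jog_arm:
  motion:
    - [[0, 0, 0], -0.12]
    - [[0, 0, 0], -0.24]
    - [[0, 0, 0], -0.347]
    - [[0, 0, 0], -0.347]

```text
t: 9.2
eef_pos: [525.0, 76.3, 59.7]
tcp_rot: [3.141, 0.0, 1.729]
ft_force: [0.2, 0.0, -0.2]
opening: 0.648
grip_force: 0.0
```

```bash
python3 st.py
```

```text
{'t': 9.2, 'joints': [0.02, 0.552, 1.928, -0.0, 0.66, -0.139], 'eef_pos': [524.991, 76.318, 59.731], 'tcp_rot': [3.141, 0.0, 1.729], 'ft_force': [0.153, 0.029, -0.227], 'moment': [0.04, -0.141, 0.068], 'opening': 0.648, 'grip_force': 0.0}
```

Request:
jog_arm:
  motion:
    - [[0, 0, 0], 0]
    - [[0, 0, 0], 0]
    - [[0, 0, 0], 0]
    - [[0, 0, 0], 0]
  grip: 0.65

```text
t: 9.6
eef_pos: [525.4, 76.5, 59.9]
tcp_rot: [3.14, 0.0, 1.727]
ft_force: [5.5, 0.9, -1.1]
opening: 0.415
grip_force: 30.0
```

```bash
python3 st.py
```

```text
{'t': 9.6, 'joints': [0.02, 0.552, 1.928, 0.0, 0.66, -0.136], 'eef_pos': [525.431, 76.483, 59.862], 'tcp_rot': [3.14, 0.0, 1.727], 'ft_force': [5.455, 0.931, -1.054], 'moment': [0.194, -0.85, -0.078], 'opening': 0.415, 'grip_force': 29.977}
```

Request:
jog_arm:
  motion:
    - [[0, 0.7, 0.2], 0.1]
    - [[0, 0.7, 0.4], 0.2]
    - [[0, 0.7, 0.6], 0.32]
    - [[0, 0.7, 0.85], 0.44]
    - [[0, 0.7, 1.0], 0.52]

```text
t: 10.1
eef_pos: [524.9, 76.6, 58.9]
tcp_rot: [-3.141, 0.0, 1.203]
ft_force: [-2.7, 1.0, 3.3]
opening: 0.419
grip_force: 30.0
```

```bash
python3 st.py
```

```text
{'t': 10.1, 'joints': [0.02, 0.554, 1.928, -0.0, 0.66, 0.389], 'eef_pos': [524.938, 76.56, 58.854], 'tcp_rot': [-3.141, 0.0, 1.203], 'ft_force': [-2.675, 0.974, 3.328], 'moment': [0.22, 0.318, -0.011], 'opening': 0.419, 'grip_force': 29.972}
```

Request:
jog_arm:
  motion:
    - [[0, 0, 0.05], 0.03]
    - [[0, 0, 0.1], 0.06]
    - [[0, 0, 0.15], 0.09]
    - [[0, 0, 0.2], 0.12]
    - [[0, 0, 0.25], 0.14]

```text
t: 10.6
eef_pos: [524.8, 76.6, 58.6]
tcp_rot: [-3.141, 0.0, 1.066]
ft_force: [-2.8, 2.2, 3.3]
opening: 0.417
grip_force: 30.0
```

```bash
python3 st.py
```

```text
{'t': 10.6, 'joints': [0.02, 0.555, 1.928, 0.0, 0.66, 0.525], 'eef_pos': [524.817, 76.61, 58.574], 'tcp_rot': [-3.141, 0.0, 1.066], 'ft_force': [-2.79, 2.183, 3.274], 'moment': [0.332, 0.619, 0.024], 'opening': 0.417, 'grip_force': 29.974}
```

Request:
jog_arm:
  motion:
    - [[0, 0, 0.05], 0.03]
    - [[0, 0, 0.1], 0.06]
    - [[0, 0, 0.15], 0.09]
    - [[0, 0, 0.2], 0.12]
    - [[0, 0, 0.25], 0.14]

```text
t: 11.1
eef_pos: [524.7, 76.7, 58.4]
tcp_rot: [-3.141, 0.001, 0.927]
ft_force: [-4.2, 2.0, 6.5]
opening: 0.421
grip_force: 30.0
```

```bash
python3 st.py
```

```text
{'t': 11.1, 'joints': [0.02, 0.555, 1.928, 0.0, 0.66, 0.665], 'eef_pos': [524.718, 76.676, 58.413], 'tcp_rot': [-3.141, 0.001, 0.927], 'ft_force': [-4.215, 1.966, 6.457], 'moment': [0.439, 0.772, 0.126], 'opening': 0.421, 'grip_force': 29.971}
```

Request:
jog_arm:
  motion:
    - [[0, 0, 0], 0]
    - [[0, 0, 0], 0]

```text
t: 11.3
eef_pos: [524.7, 76.7, 58.4]
tcp_rot: [-3.141, 0.001, 0.928]
ft_force: [-3.7, 2.9, 5.3]
opening: 0.417
grip_force: 30.0
```

```bash
python3 st.py
```

```text
{'t': 11.3, 'joints': [0.02, 0.555, 1.928, 0.0, 0.66, 0.664], 'eef_pos': [524.732, 76.672, 58.44], 'tcp_rot': [-3.141, 0.001, 0.928], 'ft_force': [-3.724, 2.866, 5.259], 'moment': [0.433, 0.731, 0.074], 'opening': 0.417, 'grip_force': 29.973}
```

Request:
jog_arm:
  motion:
    - [[0, 0, 0.02], 0.01]
    - [[0, 0, 0.05], 0.02]
    - [[0, 0, 0.05], 0.03]
    - [[0, 0, 0.05], 0.03]

```text
t: 11.7
eef_pos: [524.7, 76.7, 58.4]
tcp_rot: [-3.141, 0.001, 0.898]
ft_force: [-3.7, 1.2, 6.6]
opening: 0.422
grip_force: 30.0
```

```bash
python3 st.py
```

```text
{'t': 11.7, 'joints': [0.021, 0.555, 1.928, 0.0, 0.66, 0.694], 'eef_pos': [524.673, 76.687, 58.4], 'tcp_rot': [-3.141, 0.001, 0.898], 'ft_force': [-3.67, 1.205, 6.64], 'moment': [0.46, 0.779, 0.203], 'opening': 0.422, 'grip_force': 29.971}
```

The nut has landed and the torque is rising, so I continue in fine steps.

Request:
jog_arm:
  motion:
    - [[0, 0, 0], 0.01]
    - [[0, 0, 0], 0.02]
    - [[0, 0, 0], 0.02]

```text
t: 12.0
eef_pos: [524.7, 76.7, 58.4]
tcp_rot: [-3.141, 0.001, 0.878]
ft_force: [-4.1, 1.8, 6.4]
opening: 0.416
grip_force: 30.0
```

```bash
python3 st.py
```

```text
{'t': 12.0, 'joints': [0.021, 0.555, 1.928, 0.0, 0.66, 0.714], 'eef_pos': [524.681, 76.715, 58.395], 'tcp_rot': [-3.141, 0.001, 0.878], 'ft_force': [-4.131, 1.762, 6.4], 'moment': [0.464, 0.815, 0.213], 'opening': 0.416, 'grip_force': 29.971}
```

Request:
jog_arm:
  motion:
    - [[0, 0, 0], 0]

```text
t: 12.1
eef_pos: [524.7, 76.7, 58.4]
tcp_rot: [-3.141, 0.001, 0.878]
ft_force: [-4.0, 1.0, 5.4]
opening: 0.419
grip_force: 30.0
```

```bash
python3 st.py
```

```text
{'t': 12.1, 'joints': [0.021, 0.555, 1.928, 0.0, 0.66, 0.714], 'eef_pos': [524.685, 76.693, 58.405], 'tcp_rot': [-3.141, 0.001, 0.878], 'ft_force': [-4.021, 0.955, 5.439], 'moment': [0.515, 0.787, 0.189], 'opening': 0.419, 'grip_force': 29.971}
```

Request:
jog_arm:
  motion:
    - [[0, 0, 0], 0]

```text
t: 12.2
eef_pos: [524.7, 76.7, 58.4]
tcp_rot: [-3.141, 0.001, 0.878]
ft_force: [-4.1, 2.7, 5.6]
opening: 0.417
grip_force: 30.0
```

```bash
python3 st.py
```

```text
{'t': 12.2, 'joints': [0.02, 0.555, 1.928, 0.0, 0.66, 0.713], 'eef_pos': [524.664, 76.681, 58.391], 'tcp_rot': [-3.141, 0.001, 0.878], 'ft_force': [-4.095, 2.739, 5.627], 'moment': [0.524, 0.802, 0.17], 'opening': 0.417, 'grip_force': 29.971}
```

Request:
jog_arm:
  motion:
    - [[0, 0, 0], 0.015]
    - [[0, 0, 0], 0.03]
    - [[0, 0, 0], 0.035]
    - [[0, 0, 0], 0.035]

```text
t: 12.6
eef_pos: [524.7, 76.7, 58.4]
tcp_rot: [-3.141, 0.001, 0.843]
ft_force: [-3.5, 3.7, 6.4]
opening: 0.418
grip_force: 30.0
```

```bash
python3 st.py
```

```text
{'t': 12.6, 'joints': [0.021, 0.555, 1.928, 0.0, 0.66, 0.749], 'eef_pos': [524.669, 76.749, 58.39], 'tcp_rot': [-3.141, 0.001, 0.843], 'ft_force': [-3.49, 3.746, 6.386], 'moment': [0.472, 0.785, 0.24], 'opening': 0.418, 'grip_force': 29.972}
```

Request:
jog_arm:
  motion:
    - [[0, 0, 0], 0]

```text
t: 12.7
eef_pos: [524.7, 76.7, 58.4]
tcp_rot: [-3.141, 0.001, 0.843]
ft_force: [-5.0, 3.1, 6.3]
opening: 0.424
grip_force: 30.0
```

```bash
python3 st.py
```

```text
{'t': 12.7, 'joints': [0.021, 0.555, 1.928, 0.0, 0.66, 0.748], 'eef_pos': [524.656, 76.711, 58.384], 'tcp_rot': [-3.141, 0.001, 0.843], 'ft_force': [-5.034, 3.12, 6.342], 'moment': [0.502, 0.858, 0.274], 'opening': 0.424, 'grip_force': 29.971}
```

Request:
jog_arm:
  motion:
    - [[0, 0, 0], 0]

```text
t: 12.8
eef_pos: [524.6, 76.7, 58.4]
tcp_rot: [-3.141, 0.001, 0.843]
ft_force: [-4.9, 2.1, 6.5]
opening: 0.419
grip_force: 30.0
```

```bash
python3 st.py
```

```text
{'t': 12.8, 'joints': [0.021, 0.555, 1.928, 0.0, 0.66, 0.748], 'eef_pos': [524.645, 76.718, 58.367], 'tcp_rot': [-3.141, 0.001, 0.843], 'ft_force': [-4.941, 2.119, 6.497], 'moment': [0.565, 0.769, 0.236], 'opening': 0.419, 'grip_force': 29.971}
```

Request:
jog_arm:
  motion:
    - [[0, 0, 0], 0.01]
    - [[0, 0, 0], 0.018]
    - [[0, 0, 0], 0.018]
    - [[0, 0, 0], 0.018]

```text
t: 13.2
eef_pos: [524.6, 76.7, 58.3]
tcp_rot: [-3.141, 0.001, 0.825]
ft_force: [-4.4, 2.2, 5.1]
opening: 0.417
grip_force: 30.0
```

```bash
python3 st.py
```

```text
{'t': 13.2, 'joints': [0.021, 0.555, 1.928, 0.0, 0.66, 0.766], 'eef_pos': [524.629, 76.749, 58.349], 'tcp_rot': [-3.141, 0.001, 0.825], 'ft_force': [-4.376, 2.198, 5.081], 'moment': [0.495, 0.8, 0.337], 'opening': 0.417, 'grip_force': 29.972}
```

Request:
jog_arm:
  motion:
    - [[0, 0, 0], 0]

```text
t: 13.3
eef_pos: [524.7, 76.7, 58.4]
tcp_rot: [-3.141, 0.001, 0.825]
ft_force: [-3.6, 2.4, 5.6]
opening: 0.419
grip_force: 30.0
```

```bash
python3 st.py
```

```text
{'t': 13.3, 'joints': [0.021, 0.555, 1.928, 0.0, 0.66, 0.766], 'eef_pos': [524.651, 76.72, 58.381], 'tcp_rot': [-3.141, 0.001, 0.825], 'ft_force': [-3.599, 2.406, 5.556], 'moment': [0.601, 0.85, 0.278], 'opening': 0.419, 'grip_force': 29.972}
```

Request:
jog_arm:
  motion:
    - [[0, 0, 0], 0]

```text
t: 13.4
eef_pos: [524.6, 76.7, 58.4]
tcp_rot: [-3.141, 0.001, 0.825]
ft_force: [-4.0, 1.7, 6.5]
opening: 0.416
grip_force: 30.0
```

```bash
python3 st.py
```

```text
{'t': 13.4, 'joints': [0.021, 0.555, 1.928, 0.0, 0.66, 0.766], 'eef_pos': [524.638, 76.746, 58.378], 'tcp_rot': [-3.141, 0.001, 0.825], 'ft_force': [-4.01, 1.699, 6.517], 'moment': [0.554, 0.785, 0.286], 'opening': 0.416, 'grip_force': 29.972}
```

Request:
jog_arm:
  motion:
    - [[0, 0, 0], 0]
    - [[0, 0, 0], 0]
    - [[0, 0, 0], 0]
    - [[0, 0, 0], 0]
  grip: 0.3

```text
t: 13.8
eef_pos: [525.5, 76.4, 58.2]
tcp_rot: [3.141, 0.0, 0.825]
ft_force: [-1.2, 0.4, 0.3]
opening: 0.677
grip_force: 0.0
```

Request:
jog_arm:
  motion:
    - [[0, 0, -10], 0]
    - [[0, 0, -30], 0]
    - [[0, 0, -55], 0]
    - [[0, 0, -80], 0]
    - [[0, 0, -80], 0]

```text
t: 14.3
eef_pos: [526.8, 76.6, 141.7]
tcp_rot: [3.138, -0.004, 0.825]
ft_force: [0.5, -0.0, -0.4]
opening: 0.701
grip_force: 0.0
```

```bash
python3 - <<'E'
from plan import *
import st
a=np.r_[s_:=np.array(state()["eef_pos"]),state()["tcp_rot"][2]]
b=np.array([450.3,-266.4,120,0.0])
plan([a+(b-a)*.5,b,[450.3,-266.4,21,0]])
E
```

```text
{'t': 14.3, 'joints': [0.02, 0.431, 1.857, -0.0, 0.848, 0.766], 'eef_pos': [526.769, 76.551, 141.712], 'tcp_rot': [3.138, -0.004, 0.825], 'ft_force': [0.455, -0.027, -0.402], 'moment': [-0.025, -0.019, 0.024], 'opening': 0.701, 'grip_force': 0.0}
[-151.9, 88.3, 10.9] turn 0.412 -> [488.535, -94.924, 130.856, 0.412]
[-103.8, 141.8, 10.9] turn 0.412 -> [450.3, -266.4, 120.0, 0.0]
[0.0, 0.0, 99.0] turn 0.0 -> [450.3, -266.4, 21.0, 0.0]
```

Request:
jog_arm:
  motion:
    - [[-35, 20, 2], 0.1]
    - [[-70, 40, 4], 0.2]
    - [[-110, 64, 7], 0.3]
    - [[-151.9, 88.3, 10.9], 0.412]
    - [[-151.9, 88.3, 10.9], 0.412]

```text
t: 14.8
eef_pos: [485.9, -99.2, 126.9]
tcp_rot: [-3.142, 0.001, 0.404]
ft_force: [-0.3, 0.2, -1.1]
opening: 0.703
grip_force: 0.0
```

Request:
jog_arm:
  motion:
    - [[-26, 35, 2], 0.1]
    - [[-52, 71, 4], 0.2]
    - [[-80, 110, 7], 0.3]
    - [[-103.8, 141.8, 10.9], 0.412]
    - [[-103.8, 141.8, 10.9], 0.412]

```text
t: 15.3
eef_pos: [448.2, -269.8, 115.9]
tcp_rot: [3.141, -0.0, -0.006]
ft_force: [-0.5, 0.5, 0.3]
opening: 0.702
grip_force: 0.0
```

Request:
jog_arm:
  motion:
    - [[0, 0, 15], 0]
    - [[0, 0, 35], 0]
    - [[0, 0, 50], 0]
    - [[0, 0, 50], 0]

```text
t: 15.7
eef_pos: [448.4, -265.0, 65.0]
tcp_rot: [-3.139, 0.003, 0.003]
ft_force: [-0.3, -0.3, -0.6]
opening: 0.7
grip_force: 0.0
```

```bash
python3 - <<'E'
from plan import *
import st
c=read_camera("scene");P=proj(c,[[452.5,-266.7,50]])[0].astype(int)
cv2.imwrite("pics/s6.png",cv2.resize(c["img"][P[1]-45:P[1]+35,P[0]-40:P[0]+40],None,fx=6,fy=6,interpolation=3))
plan([[450.3,-266.4,21,0]])
E
```

```text
{'t': 15.7, 'joints': [-0.661, 0.535, 1.945, 0.0, 0.664, 0.907], 'eef_pos': [448.423, -264.988, 64.96], 'tcp_rot': [-3.139, 0.003, 0.003], 'ft_force': [-0.349, -0.288, -0.559], 'moment': [0.009, 0.024, 0.022], 'opening': 0.7, 'grip_force': 0.0}
[1.4, 1.0, 45.0] turn 0.003 -> [450.3, -266.4, 21.0, 0.0]
```

View pics/s6.png

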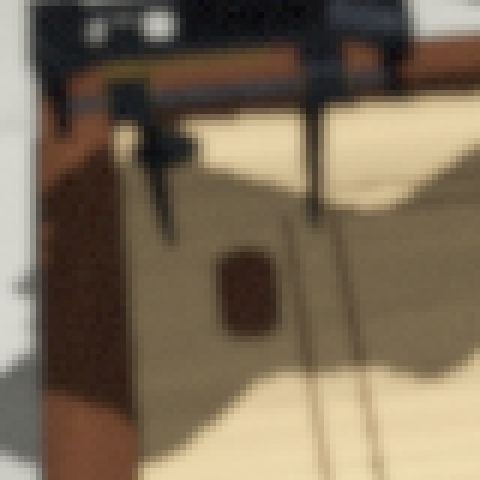

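The cap at crop (248,293) sits between the fingertips at (168,240) and (315,222), so I descend and grip it.

Request:
jog_arm:
  motion:
    - [[1, 0, 10], 0]
    - [[1.5, 0, 20], 0]
    - [[1.5, 0, 32], 0]
    - [[1.5, 0, 44], 0]
    - [[1.5, 0, 44], 0]

```text
t: 16.25
eef_pos: [449.7, -266.0, 20.7]
tcp_rot: [-3.14, 0.002, 0.001]
ft_force: [0.1, 0.0, 0.4]
opening: 0.697
grip_force: 0.0
```

Request:
jog_arm:
  motion:
    - [[0, 0, 0], 0]
    - [[0, 0, 0], 0]
    - [[0, 0, 0], 0]
    - [[0, 0, 0], 0]
    - [[0, 0, 0], 0]
  grip: 0.75

```text
t: 16.75
eef_pos: [450.5, -266.6, 22.7]
tcp_rot: [3.141, -0.0, 0.001]
ft_force: [-0.6, 0.7, -0.3]
opening: 0.334
grip_force: 0.2
```

```bash
python3 st.py
```

```text
{'t': 16.75, 'joints': [-0.661, 0.608, 1.968, -0.0, 0.565, 0.91], 'eef_pos': [450.497, -266.58, 22.684], 'tcp_rot': [3.141, -0.0, 0.001], 'ft_force': [-0.601, 0.664, -0.347], 'moment': [0.141, 0.085, -0.048], 'opening': 0.334, 'grip_force': 0.187}
```

Request:
jog_arm:
  motion:
    - [[0, 0, 0], 0]
    - [[0, 0, 0], 0]

```text
t: 16.95
eef_pos: [450.5, -266.6, 22.7]
tcp_rot: [3.141, -0.0, 0.001]
ft_force: [-0.4, 0.6, 2.8]
opening: 0.327
grip_force: 30.0
```

Request:
jog_arm:
  motion:
    - [[0, 0, 0], 0]
    - [[0, 0, 0], 0]
    - [[0, 0, 0], 0]
    - [[0, 0, 0], 0]
  grip: 0.3

```text
t: 17.35
eef_pos: [450.4, -266.5, 22.4]
tcp_rot: [3.142, 0.0, 0.001]
ft_force: [0.2, -1.2, 0.3]
opening: 0.605
grip_force: 0.0
```

Request:
jog_arm:
  motion:
    - [[0, 0, 0], -0.13]
    - [[0, 0, 0], -0.26]
    - [[0, 0, 0], -0.39]
    - [[0, 0, 0], -0.52]
    - [[0, 0, 0], -0.65]

```text
t: 17.85
eef_pos: [450.4, -266.5, 22.4]
tcp_rot: [3.142, 0.0, 0.656]
ft_force: [0.2, -0.4, -0.1]
opening: 0.699
grip_force: 0.0
```

Request:
jog_arm:
  motion:
    - [[0, 0, 0], -0.13]
    - [[0, 0, 0], -0.26]
    - [[0, 0, 0], -0.39]
    - [[0, 0, 0], -0.52]
    - [[0, 0, 0], -0.65]

```text
t: 18.35
eef_pos: [450.4, -266.5, 22.4]
tcp_rot: [-3.142, 0.0, 1.306]
ft_force: [-1.0, 0.0, -0.4]
opening: 0.698
grip_force: 0.0
```

Request:
jog_arm:
  motion:
    - [[0, 0, 0], -0.13]
    - [[0, 0, 0], -0.27]
    - [[0, 0, 0], -0.27]
    - [[0, 0, 0], -0.27]

```text
t: 18.75
eef_pos: [450.4, -266.5, 22.4]
tcp_rot: [-3.142, 0.0, 1.567]
ft_force: [0.1, 0.3, 1.0]
opening: 0.703
grip_force: 0.0
```

Request:
jog_arm:
  motion:
    - [[0, 0, 0], 0]
    - [[0, 0, 0], 0]
    - [[0, 0, 0], 0]
    - [[0, 0, 0], 0]
    - [[0, 0, 0], 0]
  grip: 0.8

```text
t: 19.25
eef_pos: [450.4, -266.5, 22.4]
tcp_rot: [3.142, 0.0, 1.57]
ft_force: [0.2, 0.1, -0.1]
opening: 0.334
grip_force: 0.2
```

Request:
jog_arm:
  motion:
    - [[0, 0, 0], 0]
    - [[0, 0, 0], 0]
    - [[0, 0, 0], 0]

```text
t: 19.55
eef_pos: [450.4, -266.5, 22.4]
tcp_rot: [3.142, 0.0, 1.571]
ft_force: [-0.3, 0.4, -0.2]
opening: 0.327
grip_force: 30.0
```

```bash
python3 st.py
```

```text
{'t': 19.55, 'joints': [-0.661, 0.609, 1.968, -0.0, 0.565, -0.66], 'eef_pos': [450.441, -266.527, 22.411], 'tcp_rot': [3.142, 0.0, 1.571], 'ft_force': [-0.268, 0.38, -0.18], 'moment': [-0.049, -0.138, 0.023], 'opening': 0.327, 'grip_force': 30.0}
```

Request:
jog_arm:
  motion:
    - [[0, 0, -15], 0]
    - [[0, 0, -40], 0]
    - [[0, 0, -75], 0]
    - [[0, 0, -110], 0]
    - [[0, 0, -110], 0]

```text
t: 20.05
eef_pos: [451.8, -267.5, 136.3]
tcp_rot: [3.136, 0.004, 1.571]
ft_force: [0.3, -0.4, -0.7]
opening: 0.325
grip_force: 30.0
```

Request:
jog_arm:
  motion:
    - [[30, 6.6, 0], 0]
    - [[65, 14.2, 0], 0]
    - [[105, 23, 0], 0]
    - [[145, 32, 0], 0]
    - [[180, 39.4, 0], 0]

```text
t: 20.55
eef_pos: [489.6, -84.7, 131.7]
tcp_rot: [-3.141, -0.0, 1.571]
ft_force: [0.8, -0.1, 0.1]
opening: 0.327
grip_force: 30.0
```

Request:
jog_arm:
  motion:
    - [[40, 9, 0], 0]
    - [[80, 18, 0], 0]
    - [[120, 26, 0], 0]
    - [[150, 33, 0], 0]
    - [[163, 35.7, 0], 0]

```text
t: 21.05
eef_pos: [525.4, 78.8, 131.6]
tcp_rot: [-3.141, -0.0, 1.573]
ft_force: [-0.2, -0.8, -0.3]
opening: 0.327
grip_force: 30.0
```

Request:
jog_arm:
  motion:
    - [[0, 0, 0], 0]
    - [[0, 0, 0], 0]

```text
t: 21.25
eef_pos: [525.1, 75.8, 132.0]
tcp_rot: [-3.141, 0.0, 1.571]
ft_force: [-0.1, 0.2, -1.2]
opening: 0.322
grip_force: 30.0
```

```bash
python3 - <<'E'
from plan import *
import st
c=read_camera("scene");P=proj(c,[[527.3,76.3,110]])[0].astype(int)
cv2.imwrite("pics/s7.png",cv2.resize(c["img"][P[1]-45:P[1]+35,P[0]-40:P[0]+40],None,fx=6,fy=6,interpolation=3))
plan([[525.5,76.5,95,1.571]])
E
```

```text
{'t': 21.25, 'joints': [0.019, 0.444, 1.866, -0.0, 0.832, 0.019], 'eef_pos': [525.141, 75.752, 131.957], 'tcp_rot': [-3.141, 0.0, 1.571], 'ft_force': [-0.082, 0.169, -1.204], 'moment': [-0.025, -0.069, -0.027], 'opening': 0.322, 'grip_force': 30.0}
[1.1, 0.3, 37.1] turn -0.001 -> [525.5, 76.5, 95.0, 1.571]
```

View pics/s7.png

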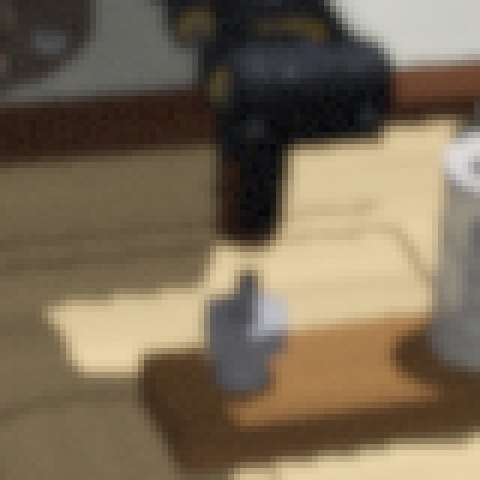

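The held cap's rim at crop (250,242) is directly above the stud tip at (248,270). I lower it carefully.

Request:
jog_arm:
  motion:
    - [[0.5, 0.3, 6], 0]
    - [[0.8, 0.3, 12], 0]
    - [[0.8, 0.3, 17], 0]
    - [[0.8, 0.3, 20], 0]
    - [[0.8, 0.3, 22], 0]

```text
t: 21.8
eef_pos: [525.7, 77.1, 109.9]
tcp_rot: [-3.141, 0.0, 1.571]
ft_force: [-0.4, 0.4, 0.2]
opening: 0.327
grip_force: 30.0
```

Request:
jog_arm:
  motion:
    - [[0, 0, 2], 0]
    - [[0, 0, 4], 0]
    - [[0, 0, 5], 0]
    - [[0, 0, 5], 0]

```text
t: 22.2
eef_pos: [525.8, 77.3, 105.3]
tcp_rot: [-3.142, 0.0, 1.571]
ft_force: [0.9, 0.5, -0.6]
opening: 0.325
grip_force: 30.0
```

```bash
python3 st.py
```

```text
{'t': 22.2, 'joints': [0.022, 0.483, 1.89, -0.0, 0.769, 0.022], 'eef_pos': [525.782, 77.314, 105.333], 'tcp_rot': [-3.142, 0.0, 1.571], 'ft_force': [0.932, 0.52, -0.571], 'moment': [-0.093, -0.114, 0.04], 'opening': 0.325, 'grip_force': 30.0}
```

Request:
jog_arm:
  motion:
    - [[-0.7, 0, 3], 0]
    - [[-0.7, 0, 6], 0]
    - [[-0.7, 0, 9], 0]
    - [[-0.7, 0, 11], 0]
    - [[-0.7, 0, 12], 0]

```text
t: 22.7
eef_pos: [525.7, 76.6, 93.1]
tcp_rot: [-3.141, 0.0, 1.571]
ft_force: [0.3, 0.2, -0.5]
opening: 0.327
grip_force: 30.0
```

Request:
jog_arm:
  motion:
    - [[0, 0, 0.4], 0]
    - [[0, 0, 0.8], 0]
    - [[0, 0, 1.2], 0]
    - [[0, 0, 1.6], 0]
    - [[0, 0, 1.6], 0]

```text
t: 23.2
eef_pos: [525.8, 76.6, 91.8]
tcp_rot: [3.142, 0.0, 1.571]
ft_force: [1.1, -0.7, -0.2]
opening: 0.326
grip_force: 30.0
```

```bash
python3 st.py
```

```text
{'t': 23.2, 'joints': [0.02, 0.503, 1.902, -0.0, 0.737, 0.02], 'eef_pos': [525.812, 76.589, 91.799], 'tcp_rot': [3.142, 0.0, 1.571], 'ft_force': [1.144, -0.663, -0.227], 'moment': [-0.008, -0.102, 0.028], 'opening': 0.326, 'grip_force': 30.0}
```

Request:
jog_arm:
  motion:
    - [[0, 0, 0.3], 0]
    - [[0, 0, 0.6], 0]
    - [[0, 0, 0.8], 0]
    - [[0, 0, 0.8], 0]

```text
t: 23.6
eef_pos: [525.8, 76.6, 91.0]
tcp_rot: [-3.142, 0.0, 1.571]
ft_force: [0.8, -0.0, -0.1]
opening: 0.326
grip_force: 30.0
```

Request:
jog_arm:
  motion:
    - [[0, 0, 0.2], 0]
    - [[0, 0, 0.4], 0]
    - [[0, 0, 0.4], 0]

```text
t: 23.9
eef_pos: [525.8, 76.6, 90.6]
tcp_rot: [3.142, 0.0, 1.571]
ft_force: [-0.5, 0.6, -0.5]
opening: 0.323
grip_force: 30.0
```

```bash
python3 st.py
```

```text
{'t': 23.9, 'joints': [0.02, 0.505, 1.903, -0.0, 0.734, 0.02], 'eef_pos': [525.809, 76.579, 90.579], 'tcp_rot': [3.142, 0.0, 1.571], 'ft_force': [-0.492, 0.622, -0.468], 'moment': [-0.017, -0.092, 0.013], 'opening': 0.323, 'grip_force': 30.0}
```

Within a millimetre of the nut, so I release, rise and back off clear of the cap.

Request:
jog_arm:
  motion:
    - [[0, 0, 0], 0]
    - [[0, 0, 0], 0]
    - [[0, 0, 0], 0]
    - [[0, 0, 0], 0]
    - [[0, 0, 0], 0]
  grip: 0.35

```text
t: 24.4
eef_pos: [525.8, 76.6, 90.6]
tcp_rot: [3.141, 0.0, 1.571]
ft_force: [0.5, -0.2, -0.6]
opening: 0.637
grip_force: 0.0
```

Request:
jog_arm:
  motion:
    - [[0, 0, -10], 0]
    - [[0, 0, -30], 0]
    - [[0, 0, -60], 0]
    - [[0, 0, -95], 0]
    - [[0, 0, -110], 0]

```text
t: 24.9
eef_pos: [526.6, 76.6, 204.2]
tcp_rot: [3.137, -0.0, 1.571]
ft_force: [-0.1, 0.8, -0.3]
opening: 0.649
grip_force: 0.0
```

Request:
jog_arm:
  motion:
    - [[-40, 0, 0], 0]
    - [[-85, 0, 0], 0]
    - [[-130, 0, 0], 0]
    - [[-175, 0, 0], 0]
    - [[-220, 0, 0], 0]

```text
t: 25.4
eef_pos: [525.6, -145.2, 201.6]
tcp_rot: [3.141, 0.0, 1.571]
ft_force: [1.4, 0.7, -1.2]
opening: 0.651
grip_force: 0.0
```

Request:
jog_arm:
  motion:
    - [[0, 0, 0], 0]
    - [[0, 0, 0], 0]
    - [[0, 0, 0], 0]

```text
t: 25.7
eef_pos: [525.7, -142.7, 201.0]
tcp_rot: [3.141, -0.0, 1.571]
ft_force: [-0.9, -0.2, -0.6]
opening: 0.649
grip_force: 0.0
```

```bash
python3 - <<'E'
from fit import *
c=read_camera("scene");P=proj(c,[[527.3,76.3,110]])[0].astype(int)
t=read_camera("top");Q=proj(t,[[527.3,76.3,110]])[0].astype(int)
f=lambda i,p:cv2.resize(i[p[1]-35:p[1]+30,p[0]-32:p[0]+33],None,fx=6,fy=6,interpolation=3)
cv2.imwrite("pics/s8.png",np.hstack([f(c["img"],P),f(t["img"],Q)]))
# expected outlines of seated cap
for n,cc,p in(("scene",c,P),("top",t,Q)):
    print(n,"base c",((proj(cc,[[527.3,76.3,90]])[0]-p+[32,35])*6).round(),"top c",((proj(cc,[[527.3,76.3,126]])[0]-p+[32,35])*6).round())
E
```

```text
scene base c [192. 249.] top c [197. 186.]
top base c [205. 219.] top c [188. 206.]
```

View pics/s8.png

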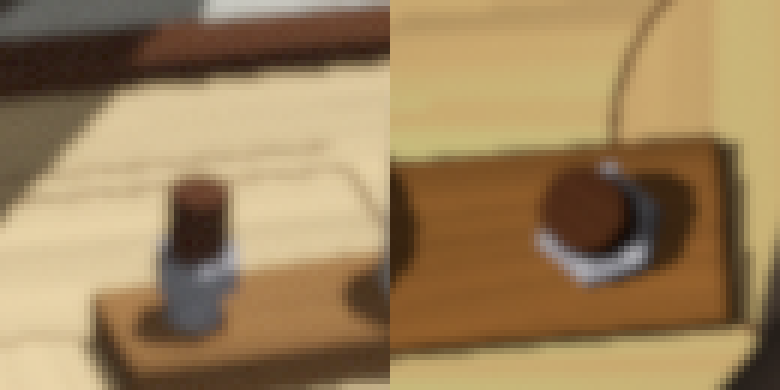

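The cap stands upright on the nut. Its top is at crop (200,188) in the scene view, against (197,186) expected, and it is centred in the top view. I'm handing the job in.

```bash
python3 -c "
from cell import *
print(job_done())"
```

```text
the job is handed in; nothing more can be done
None
```

The nut is tightened to about 0.3 N m at rest (roughly 50 N clamp), the cap stands upright on it, the arm is clear, and the job was handed in at about 26 s; no verdict came back.

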